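# Close the gauge box and hold its breather cap at the vent position

## Task

Lower the open lid of the pine gauge box until it is fully closed, without slamming it. Then plug the orange bayonet breather cap straight down into the round metal port on that lid, with its bar pointing at the two blue dots, and turn it clockwise (seen from above) half-way to the lock, so that the bar points at the two green dots, 45 degrees on; never turn it as far as the lock click. A spring turns the cap back if it is let go, so finish while still gripping the cap there, and leave the other things on the table where they are.

Things in the scene. Friction and masses are not known exactly. Their poses are not given: they have to be found in the camera images.
- lid_front (a point): Point on the outer (top) face of the pine lid, midway along it, 10 mm behind its front edge, 117 mm in front of the hinge line and 20 mm outside it (along the lid's z). Axes are the lid's: x from front to hinge, y along the hinge, z out of the outer face (up when closed). The face is free for 26 mm behind the front edge; then the port begins.
- case_hinge (a point): Middle of the lid's hinge line, 40 mm above the table, 65 mm behind the middle of the pine box. The box is fixed, 134 mm deep (x), 200 mm long (y), 60 mm high when closed; its front looks to the robot, yaw within 0.3 rad. Axes are the box's: x to the back (away from the robot), y along the hinge, z up.
- gauge_case_lid (a joint): Opening angle of the lid, rad: 0 closed, grows as the front edge swings up and back; starts half open. The hinge is stiff (0.3 N m of friction): the lid stays where it is left, and a few newtons down on the front edge close it. No catch to work.
- port_mouth (a point): Centre of the rim of the aluminium port, a collar 62 mm across standing 20 mm above the middle of the lid (80 mm above the table when closed). z out of the port; x along the two opposite entry slots (blue dots); green dots 45, red dots 90 degrees clockwise of them. Bore 43 mm; slots about 14 mm wide, 54 mm across both; flange 7 mm thick, below it room for the lugs to turn.
- cap_grip (a point): Grip point of the loose orange cap (about 0.15 kg), standing upright on its plug: on the axis, 43 mm above its underside, 19 mm below the top of its bar grip and 23 mm above the disc that carries the bar. Bar 46 mm long, 20 mm wide, 42 mm high; disc 52 mm across, 5 mm thick. x along the bar (either end alike), y across the bar (the 20 mm to grip), z up.
- cap_seat (a point): Point on the cap's axis at the disc's underside, 28 mm below cap_grip, 15 mm above the cap's lowest face; meets port_mouth when fully seated. Below it: round plug 39 mm across, 15 mm long, tapered at its foot, with two opposite lugs along x (in line with the bar): 8 mm wide, 50 mm over both, 1.5 to 6.5 mm above the lowest face. Axes as cap_grip.
- shutter (a joint): Angle of the sprung ring in the port, rad, 0 at rest. A cap seated with its bar at the blue dots turns free for about 0.14 rad clockwise, then pushes the ring: cap angle = this + about 0.14. Spring: 0.024 N m at 0, rising 0.08 N m per rad. At the green dots about 0.65; the lugs touch the click balls at about 1.0; lock click at about 1.25.
- case_black: Black instrument case, 119 x 244 x 50 mm, bystander; origin at the centre of its underside.
- micrometer: Digital micrometer lying flat, 70 x 205 x 29 mm, bystander; origin at the centre of its underside.
- caliper: Digital caliper lying flat, 70 x 226 x 18 mm, bystander; origin at the centre of its underside.
- setting_ring: Plain steel setting ring, 50 mm across, 16 mm high, bystander; origin at the centre of its underside.
- plug_gauge: Plug gauge lying flat, 20 x 92 x 20 mm, bystander; origin at the centre of its underside.
- bottle: White oil bottle with red spout, 38 mm across, 118 mm high, bystander; origin at the centre of its underside.
- magnifier: Black loupe standing upright, 33 mm across, 32 mm high, bystander; origin at the centre of its underside.
Not all that is in view belongs to the job. Leave any yellow look-alike of the part that bears lid_front alone. Of the things that look like the part that bears cap_grip, take the one that is farthest to the robot's right at the start.

How it is judged:
On the way, in this order (a step that is already met when the one before it is completed fails the run):
1. the lid is fully closed, the cap still clear of the port (value of joint gauge_case_lid below 0.03 rad and distance between cap_seat and port_mouth above 0.03 m), for 0.2 s.
2. the cap is plugged fully into the port of the closed lid, its bar at the blue dots (value of joint gauge_case_lid below 0.03 rad and z of cap_seat in the frame of port_mouth below 0.003 m and horizontal distance between cap_seat and port_mouth below 0.004 m and angle between the x axis of cap_seat and the x axis of port_mouth, either way round below 0.3 rad), for 0.1 s.
At the end, for the whole second after the job is handed in: Lid closed (under 0.03 rad); cap seated (disc within 3 mm of the rim, axes within 4 mm), turned clockwise 45 degrees from the blue dots, give or take 10, turning the sprung ring along (0.4 to 0.9 rad); fingers still gripping it (over 1 N) (value of joint gauge_case_lid below 0.03 rad and z of cap_seat in the frame of port_mouth between -0.003 and 0.003 m and horizontal distance between cap_seat and port_mouth below 0.004 m and angle between the x axis of cap_seat and the x axis of port_mouth, either way round between 0.61 and 0.96 rad and value of joint shutter between 0.4 and 0.9 rad and contact force between the fingers and cap above 1 N); the arm keeps its last pose, push and grip.
It fails at once if the cap is turned as far as the lock click (value of joint shutter above 1.15 rad).
It fails at once if the lid is slammed (closing faster than 4 rad/s) (velocity of joint gauge_case_lid below -4 rad/s).
It fails at once if a bystander is moved by more than 30 mm (distance of any of case_black, micrometer, caliper, setting_ring, plug_gauge, bottle, magnifier from where it was at the start of the episode above 0.03 m).
It also fails if it takes over 58 s, if anything falls off the work surface, if the arm or the gripper's body presses on something with over 40 N, if the wrist force passes 120 N, or if a joint passes its speed limit or range.

## Robot

A 7-joint arm with a two-finger parallel gripper is mounted at the origin on a cart in front of the work surface, level with it; the furniture and walls round the work are solid. World frame = base frame: x ahead of the robot, y to its left, z up, the work surface at z = 0. Lengths are in m, angles in rad, forces in N, time in s.
With the tool pointing down it reaches from about 0.425 to 0.875 m from the base axis. Payload 4.7 kg.
Tool frame: the origin (TCP) lies on the centre line of the jaws, within the pads' length; the fingertips stand 11 mm ahead of it and the grasp point (between the pads) lies 8 mm behind it; z points along the fingers, x is the direction in which the jaws open and shut, and the axes are right-handed (so a half turn about z gives the same grasp; the last joint's range is limited). The gripper opens to 87 mm and grips with 3 to 60 N. Pads are 19 mm wide; open, the fingers measure 117 mm over their backs; the gripper's body (75 mm by 190 mm) begins 51 mm behind the grasp point.
Start: joints at [1.265, 0.321, -0.07, 1.45, 0.023, 1.371, -0.057], TCP at [0.204, -0.617, 0.234] pointing down, gripper open.
Joint ranges: [-2.86, 2.86], [-0.3, 2.09], [-1.38, 1.24], [0.06, 2.45], [-1.56, 4.7], [0.09, 2.05], [-2.69, 2.69]. Speed limits (rad/s): [2.57, 2.57, 3.14, 3.14, 3.14, 3.14, 3.14].

## Interface

Orientations are given as a unit quaternion [w, x, y, z].
In Python, from rig import robot gives the robot as it stands. The module is installed in compiled form; this text tells all that it offers.
- The arm moves only by the tool send_rows, never from a script. Its argument "deltas" is text: rows parted by semicolons, each of 4 numbers parted by spaces: the shift along the tool's x, y, z scaled (see below), then the turn about the tool's z scaled (see below). A call has exactly 8 rows; each row shifts and turns the pose as measured when the row begins, along the tool's axes as they then stand; what a row does not reach is not made up. The controller multiplies each number of a shift by 0.03 m and each number of a turn by 0.1 rad. A row lasts 1/10 s, in which the tool goes at most 50 mm and 8.59 degrees, less where a joint would pass 70% of its speed; a pose out of reach is approached as far as the arm can. A call with a number of a shift or a turn outside -1 to 1 is refused whole. A call with a gripper value outside its range is refused whole. "gripper" is the closure, from 0 (fully open) to 1 (shut), set as the call begins (left out, the last holds). The fingers move at their own pace and stop on an object; "newtons" is the grip in N (left out, the last holds). Time passes only in rows, so rows that do not move let the fingers close, or fill a call up. It gives the time, the measured TCP pose, the force and the opening at its end, in the units of the state.
- robot.read_state(): the state, without advancing time (a new reading comes with each control period).
- robot.capture(name): name is "scene" or "top" or "wrist"; returns a dict with "pixels" (400x640x3 uint8, blue, green, red), "fx", "fy", "cx", "cy" (pixels), "extrinsics" (4x4, takes a point from world to camera coordinates). Camera axes: x right, y down, z forward; pixel columns grow to the right and rows downward; lengths in m; the calibration is good to about 2 mm. The wrist camera is an equidistant fisheye: a pixel r from the principal point sees the ray r / f radians off the axis. A picture is of the moment at which its call begins. There is no depth.
- robot.sign_off(): hands the job in, once; it reports no verdict.
The state is a dict: "clock": time; "joints": joint angles; "joint_velocities": joint speeds; "effort": joint torques, N m; "position": TCP position; "tcp_rot": TCP orientation; "force": force on the tool from outside, world axes, zero at the start; "ft_torque": the same for the moment, N m; "finger_gap": finger opening in m.
Only numpy, scipy, OpenCV 4.12 (cv2) and the standard library are available. Lean on these libraries where they do the work, as an engineer would, in place of code of your own. Each camera call takes 0.05 s, during which the arm holds its last target.

## Working session

There is one attempt and no reset: what is moved stays moved. The work goes in short steps, Python scripts to look and compute and a tool call to move; the robot and the scene stay as the last step left them, time stands still between calls to the robot, and variables do not carry over. Pictures are saved under pics/ and viewed, and the job is handed in when it is done.

Besides the shell and the picture viewer there is one more tool, called after "Emit:" as name(argument=value, ...), one argument or row to a line, values as JSON. send_rows: Moves the arm, as the interface text tells. Its arguments: {"type":"object","properties":{"deltas":{"type":"string"},"gripper":{"type":"number"},"newtons":{"type":"number"}},"required":["deltas"]}

```bash
mkdir -p pics; ls; python3 - <<'E'
from rig import robot
import cv2,pickle
s=robot.read_state(); print(s)
for n in ["scene","top","wrist"]:
    c=robot.capture(n); cv2.imwrite(f"pics/{n}0.png",c["pixels"]); pickle.dump(c,open(f"{n}0.pkl","wb"))
    print(n,c["fx"],c["fy"],c["cx"],c["cy"],c["extrinsics"].round(3).tolist())
E
```

```text
pics
{'clock': 0.0, 'joints': array([ 1.26508015,  0.32182931, -0.07010617,  1.45168249,  0.0226081 ,
        1.37081321, -0.05691123]), 'joint_velocities': array([ 3.31210249e-04,  6.36962819e-04, -2.59105383e-04, -1.80556992e-03,
       -8.33646874e-04,  6.18059061e-05, -2.19297307e-04]), 'effort': array([ 4.72450229e-04, -4.91272223e+01, -4.03216789e-01, -3.12531924e+01,
       -6.39332389e-02,  4.34238883e-02,  1.49043758e-04]), 'position': array([ 0.20414701, -0.61653709,  0.23245382]), 'tcp_rot': array([-5.27671518e-04,  8.10688036e-01, -5.85477552e-01, -8.16808082e-04]), 'force': array([ 0.10102806,  0.00779746, -0.608181  ]), 'ft_torque': array([ 0.00698879,  0.00977099, -0.02098265]), 'finger_gap': 0.08735202617706979}
scene 519.8071464133837 519.8071464133837 315.30808560436145 206.78765104033545 [[-0.872, -0.489, 0.005, 0.438], [-0.351, 0.618, -0.703, 0.318], [0.341, -0.615, -0.711, 1.473], [0.0, 0.0, 0.0, 1.0]]
top 515.2867670211866 515.2867670211866 327.5387813791438 200.62126993677242 [[-0.014, -1.0, -0.018, -0.057], [-0.996, 0.015, -0.09, 0.564], [0.091, 0.016, -0.996, 1.715], [0.0, 0.0, 0.0, 1.0]]
wrist 309.70691628693146 309.70691628693146 314.7411704136664 205.87739562089706 [[0.315, -0.949, -0.001, -0.649], [-0.904, -0.3, 0.304, -0.038], [-0.289, -0.095, -0.953, 0.391], [0.0, 0.0, 0.0, 1.0]]
```

View pics/scene0.png

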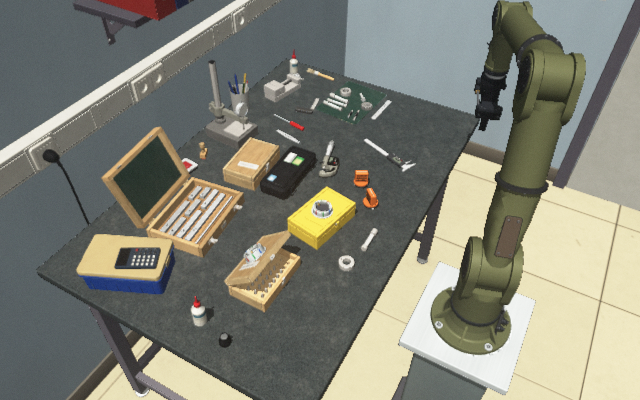

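View pics/top0.png

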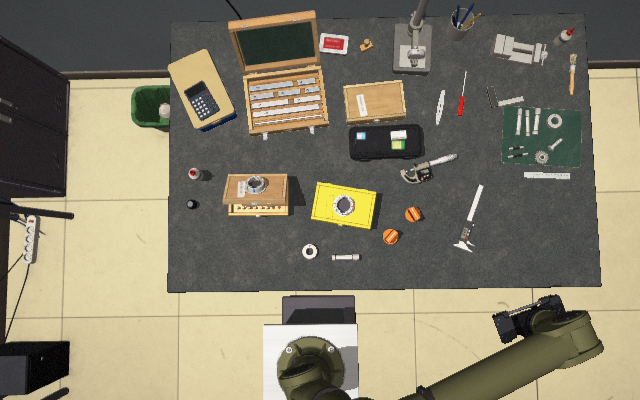

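View pics/wrist0.png

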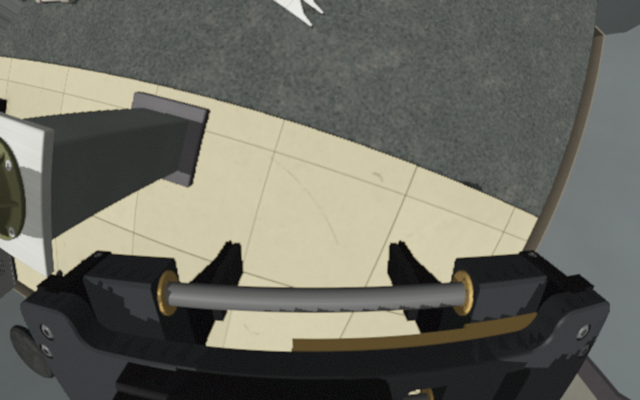

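The top view shows the half-open pine box near (257,195), the yellow look-alike at (344,205), and two orange caps at (390,237) and (413,214). The right-hand one, at (413,214), is mine. I'll zoom in and measure.

```bash
cat > h.py <<'E'
import numpy as np,cv2,pickle
def load(n): return pickle.load(open(n+".pkl","rb"))
def ray(c,u,v,fish=False):
    E=c["extrinsics"];R,t=E[:3,:3],E[:3,3]
    x=(u-c["cx"])/c["fx"];y=(v-c["cy"])/c["fy"]
    if fish:
        r=np.hypot(x,y);d=np.array([np.sin(r)*x/r,np.sin(r)*y/r,np.cos(r)])if r>1e-9 else np.array([0,0,1.])
    else: d=np.array([x,y,1.])
    return -R.T@t,R.T@d
def onz(c,u,v,z,fish=False):
    o,d=ray(c,u,v,fish);return o+d*(z-o[2])/d[2]
def proj(c,p,fish=False):
    E=c["extrinsics"];q=E[:3,:3]@np.array(p)+E[:3,3]
    if fish:
        rr=np.hypot(q[0],q[1]);th=np.arctan2(rr,q[2]);k=th/rr
        return np.array([c["cx"]+c["fx"]*q[0]*k,c["cy"]+c["fy"]*q[1]*k])
    return np.array([c["cx"]+c["fx"]*q[0]/q[2],c["cy"]+c["fy"]*q[1]/q[2]])
def tri(c1,p1,c2,p2,f1=False,f2=False):
    o1,d1=ray(c1,*p1,f1);o2,d2=ray(c2,*p2,f2)
    s=np.linalg.lstsq(np.c_[d1,-d2],o2-o1,rcond=None)[0]
    a,b=o1+d1*s[0],o2+d2*s[1];return (a+b)/2,np.linalg.norm(a-b)
def crop(c,x0,y0,w,h,k,name):
    cv2.imwrite("pics/"+name,cv2.resize(c["pixels"][y0:y0+h,x0:x0+w],None,fx=k,fy=k,interpolation=cv2.INTER_CUBIC))
def orange(c):
    h=cv2.cvtColor(c["pixels"],cv2.COLOR_BGR2HSV);return cv2.inRange(h,(4,170,90),(16,255,255))
E
python3 - <<'E'
from h import *
t=load("top0");s=load("scene0")
crop(t,210,165,80,60,10,"t_box.png")
crop(s,220,225,90,85,7,"s_box.png")
crop(t,375,195,60,50,10,"t_cap.png")
for c,n in((t,"top"),(s,"scene")):
    m=orange(c);N,l,st,ce=cv2.connectedComponentsWithStats(m)
    for i in range(1,N):
        if st[i,4]>30: print(n,st[i],ce[i],onz(c,*ce[i],0.035))
E
```

```text
top [405 206  16  16 156] [412.3525641  213.91025641] [ 0.51362919 -0.34843069  0.035     ]
top [383 229  15  15 164] [390.06707317 236.06097561] [ 0.4408657 -0.2723049  0.035    ]
scene [354 170  14  16 171] [360.74853801 178.25146199] [ 0.51255482 -0.34683992  0.035     ]
scene [363 188  15  19 155] [370.32903226 199.52903226] [ 0.43758815 -0.26613169  0.035     ]
```

View pics/t_box.png

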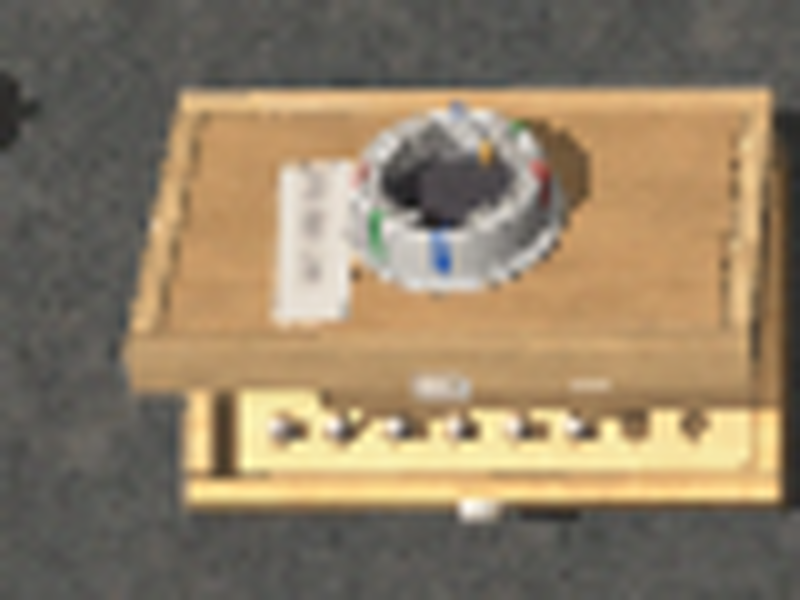

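View pics/s_box.png

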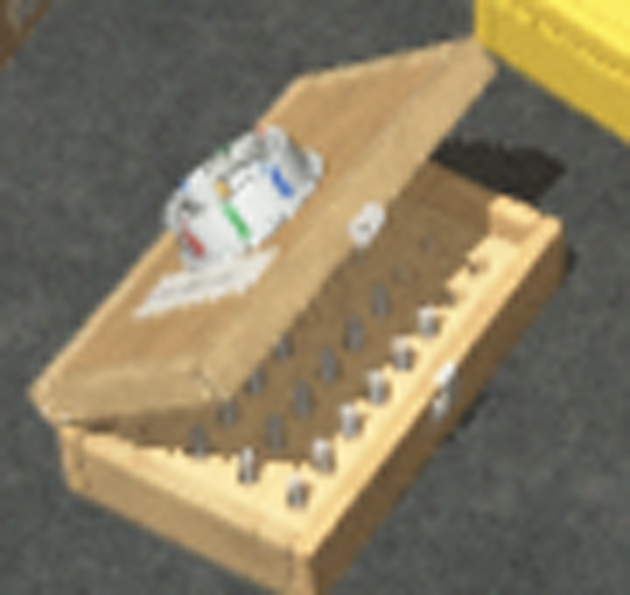

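View pics/t_cap.png

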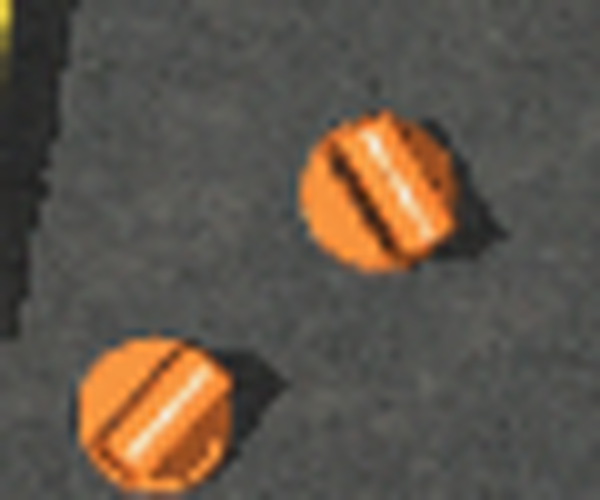

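```bash
python3 - <<'E'
from h import *
t=load("top0");s=load("scene0")
T=lambda x,y:(210+x/10-.5+.05,165+y/10-.45); S=lambda x,y:(220+x/7-.45,225+y/7-.45)
for nm,p,z in(("bL",T(185,507),0),("bR",T(782,503),0),("rL",T(185,477),.04),("rR",T(782,468),.04)): print(nm,onz(t,*p,z).round(4))
print("scene rimL",onz(s,*S(305,552),.04).round(4),"rimR",onz(s,*S(562,224),.04).round(4))
for nm,a,b in (("lid frontL top",T(128,345),S(213,370)),("lid frontR top",T(752,345),S(475,40)),("backL",T(182,95),S(35,390)),
   ("blueF",T(440,250),S(282,180)),("green",T(375,230),S(235,220)),):
    print(nm,tri(t,a,s,b))
for f in ((412.35,213.9),):print()
E
```

```text
bL [0.5207 0.2768 0.    ]
bR [0.519  0.0717 0.    ]
rL [0.5281 0.2684 0.04  ]
rR [0.5281 0.0679 0.04  ]
scene rimL [0.521  0.2655 0.04  ] rimR [0.5172 0.069  0.04  ]
lid frontL top (array([0.56049426, 0.26500221, 0.13475096]), np.float64(0.007097757525886042))
lid frontR top (array([0.55968982, 0.06777235, 0.13468365]), np.float64(0.0020089858218312866))
backL (array([0.65331746, 0.26498979, 0.05986835]), np.float64(0.0026391391605732365))
blueF (array([0.5916523 , 0.16753277, 0.12854138]), np.float64(0.003386612959053506))
green (array([0.59967867, 0.18975281, 0.12162814]), np.float64(0.002398878940378746))
```

```bash
cat >> h.py <<'E'
def plan(pos,yaw,goal,gyaw,n,maxr=1.0):
    """rows to the goal, n rows, each about equal; prints tool-axis numbers"""
    d=np.array(goal,float)-pos; dy=gyaw-yaw
    for k in range(n):
        y=yaw+dy*k/n; st=d/n
        a=st[:2]@[np.cos(y),np.sin(y)]; b=st[:2]@[np.sin(y),-np.cos(y)]
        print(f"{a/.03:.2f} {b/.03:.2f} {-st[2]/.03:.2f} {-dy/n/.1:.2f};",end=" ")
    print()
def pose(s):
    from scipy.spatial.transform import Rotation as R
    q=s["tcp_rot"];m=R.from_quat([q[1],q[2],q[3],q[0]]).as_matrix()
    return s["position"],np.arctan2(m[1,0],m[0,0]),m
E
python3 - <<'E'
from rig import robot
from h import *
s=robot.read_state();p,y,m=pose(s);print(p,y,m.round(3))
plan(p,y,[.40,-.40,.25],y,8)
E
```

```text
[ 0.20417367 -0.61666862  0.23271456] -1.2509853569891287 [[ 0.314 -0.949 -0.001]
 [-0.949 -0.314  0.001]
 [-0.001  0.    -1.   ]]
-0.60 -1.06 -0.07 -0.00; -0.60 -1.06 -0.07 -0.00; -0.60 -1.06 -0.07 -0.00; -0.60 -1.06 -0.07 -0.00; -0.60 -1.06 -0.07 -0.00; -0.60 -1.06 -0.07 -0.00; -0.60 -1.06 -0.07 -0.00; -0.60 -1.06 -0.07 -0.00;
```

Emit:
send_rows(
  deltas="-0.6 -1 -0.1 0;-0.6 -1 -0.1 0;-0.6 -1 -0.1 0;-0.6 -1 -0.1 0;-0.6 -1 -0.1 0;-0.6 -1 -0.1 0;-0.6 -1 -0.1 0;-0.6 -1 -0.1 0",
  gripper=1,
  newtons=20,
)

```text
clock: 0.95
position: [0.3863, -0.4014, 0.2526]
tcp_rot: [0.0, 0.807, -0.591, -0.004]
force: [0.5, -0.0, 0.5]
finger_gap: 0.031
```

```bash
python3 - <<'E'
from rig import robot
from h import *
s=robot.read_state();p,y,m=pose(s);print(s["clock"],p,y,s["force"],s["finger_gap"])
c=robot.capture("wrist");pickle.dump(c,open("w1.pkl","wb"));cv2.imwrite("pics/w1.png",c["pixels"])
plan(p,y,[.52,-.12,.25],y,10)
E
```

```text
0.95 [ 0.38634889 -0.40135779  0.25257267] -1.2647461414157586 [ 0.52640826 -0.01298499  0.49881268] 0.03095108477643552
-0.76 -0.71 0.01 -0.00; -0.76 -0.71 0.01 -0.00; -0.76 -0.71 0.01 -0.00; -0.76 -0.71 0.01 -0.00; -0.76 -0.71 0.01 -0.00; -0.76 -0.71 0.01 -0.00; -0.76 -0.71 0.01 -0.00; -0.76 -0.71 0.01 -0.00; -0.76 -0.71 0.01 -0.00; -0.76 -0.71 0.01 -0.00;
```

View pics/w1.png

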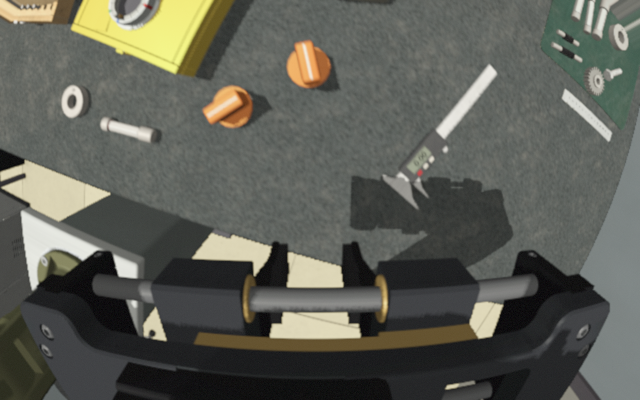

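The wrist view shows the caps at (309,65) (the target, on the right) and (232,105). Next I'll go to the lid.

```bash
python3 - <<'E'
from rig import robot
from h import *
s=robot.read_state();p,y,m=pose(s)
plan(p,y,[.556,.168,.21],-1.571,20)
E
```

```text
-0.81 -0.55 0.07 0.16; -0.82 -0.54 0.07 0.16; -0.82 -0.52 0.07 0.16; -0.83 -0.51 0.07 0.16; -0.84 -0.50 0.07 0.16; -0.85 -0.49 0.07 0.16; -0.86 -0.47 0.07 0.16; -0.86 -0.46 0.07 0.16; -0.87 -0.44 0.07 0.16; -0.88 -0.43 0.07 0.16; -0.88 -0.42 0.07 0.16; -0.89 -0.40 0.07 0.16; -0.90 -0.39 0.07 0.16; -0.90 -0.37 0.07 0.16; -0.91 -0.36 0.07 0.16; -0.91 -0.35 0.07 0.16; -0.92 -0.33 0.07 0.16; -0.92 -0.32 0.07 0.16; -0.93 -0.30 0.07 0.16; -0.93 -0.29 0.07 0.16;
```

Emit:
send_rows(
  deltas="-0.8 -0.6 0 0.2;-0.8 -0.6 0 0.2;-0.8 -0.6 0 0.2;-0.8 -0.5 0 0.2;-0.9 -0.5 0 0.2;-0.9 -0.5 0 0.2;-0.9 -0.5 0 0.2;-0.9 -0.5 0 0.2",
)

```text
clock: 1.8
position: [0.4694, -0.1591, 0.2528]
tcp_rot: [-0.001, 0.757, -0.653, -0.005]
force: [-0.5, -0.3, -0.0]
finger_gap: 0.0008
```

```bash
python3 - <<'E'
from rig import robot
from h import *
s=robot.read_state();p,y,m=pose(s);print(p,y)
plan(p,y,[.556,.168,.19],-1.571,12)
E
```

```text
[ 0.46943337 -0.15911643  0.25278965] -1.4242408483877604
-0.86 -0.37 0.17 0.12; -0.87 -0.36 0.17 0.12; -0.87 -0.35 0.17 0.12; -0.88 -0.34 0.17 0.12; -0.88 -0.33 0.17 0.12; -0.88 -0.32 0.17 0.12; -0.89 -0.31 0.17 0.12; -0.89 -0.30 0.17 0.12; -0.90 -0.28 0.17 0.12; -0.90 -0.27 0.17 0.12; -0.90 -0.26 0.17 0.12; -0.91 -0.25 0.17 0.12;
```

Emit:
send_rows(
  deltas="-1 -0.4 0 0.2;-1 -0.4 0 0.2;-1 -0.4 0 0.2;-1 -0.4 0 0.2;-1 -0.3 0.1 0.2;-1 -0.3 0.1 0.2;-1 -0.3 0.1 0.1;-1 -0.3 0.1 0.1",
)

```text
clock: 2.6
position: [0.5359, 0.0953, 0.2412]
tcp_rot: [-0.0, -0.707, 0.708, 0.004]
force: [0.1, -0.3, -0.7]
finger_gap: 0.0003
```

```bash
python3 - <<'E'
from rig import robot
from h import *
s=robot.read_state();p,y,m=pose(s);print(p,y)
plan(p,y,[.556,.168,.165],-1.571,8)
E
```

```text
[0.53591296 0.09529146 0.24115389] -1.5722996055970735
-0.30 -0.08 0.32 -0.00; -0.30 -0.08 0.32 -0.00; -0.30 -0.08 0.32 -0.00; -0.30 -0.08 0.32 -0.00; -0.30 -0.08 0.32 -0.00; -0.30 -0.08 0.32 -0.00; -0.30 -0.08 0.32 -0.00; -0.30 -0.08 0.32 -0.00;
```

Emit:
send_rows(
  deltas="-0.4 -0.1 0.4 0;-0.4 -0.1 0.4 0;-0.4 -0.1 0.4 0;-0.4 -0.1 0.3 0;-0.3 -0.1 0.3 0;-0.3 -0.1 0.3 0;-0.2 -0.1 0.2 0;0 0 0 0",
)

```text
clock: 3.4
position: [0.5565, 0.1761, 0.1677]
tcp_rot: [0.0, 0.709, -0.705, -0.006]
force: [0.5, -0.0, -0.7]
finger_gap: 0.0001
```

```bash
python3 - <<'E'
from rig import robot
from h import *
s=robot.read_state();p,y,m=pose(s);print(p,y,s["force"])
c=robot.capture("scene");pickle.dump(c,open("s2.pkl","wb"));crop(c,210,180,110,130,5,"s2.png")
E
```

```text
[0.55653443 0.1760896  0.16766209] -1.564385621394703 [ 0.4677853  -0.03770925 -0.70851501]
```

View pics/s2.png

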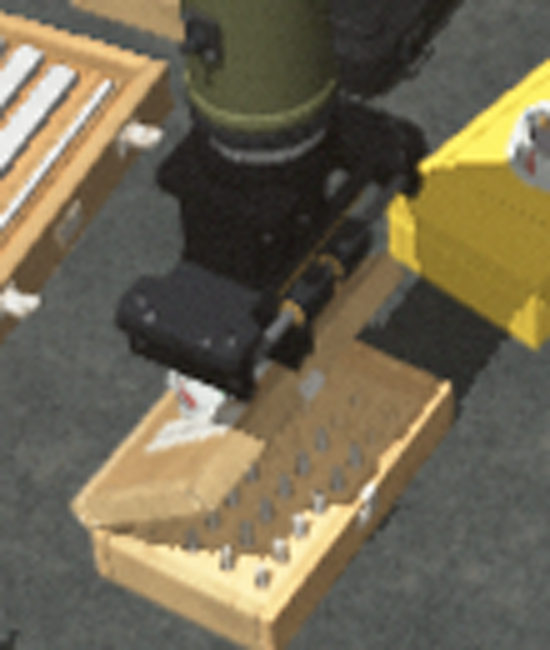

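Emit:
send_rows(
  deltas="0 0 0.35 0;0 0.05 0.3 0;0 0.1 0.3 0;0 0.1 0.3 0;0 0.1 0.3 0;0 0.1 0.3 0;0 0.1 0.3 0;0 0.05 0.3 0",
)

```text
clock: 4.25
position: [0.5365, 0.1745, 0.0924]
tcp_rot: [0.0, 0.708, -0.706, -0.005]
force: [-0.6, -0.5, 1.7]
finger_gap: 0.0005
```

```bash
python3 - <<'E'
from rig import robot
from h import *
s=robot.read_state();p,y,m=pose(s);print(p,y,s["force"])
E
```

```text
[0.53645851 0.17454382 0.09244902] -1.5681871992554433 [-0.56561379 -0.46156458  1.72026135]
```

Emit:
send_rows(
  deltas="0 0 0.25 0;0 0 0.25 0;0 0 0.2 0;0 0 0.15 0;0 0 0.1 0;0 0 0.1 0;0 0 0.1 0;0 0 0.1 0",
)

```text
clock: 5.05
position: [0.536, 0.1744, 0.0706]
tcp_rot: [0.006, 0.708, -0.707, -0.001]
force: [-9.8, -3.1, 24.6]
finger_gap: 0.0005
```

```bash
python3 - <<'E'
from rig import robot
from h import *
s=robot.read_state();p,y,m=pose(s);print(p,y,s["force"])
c=robot.capture("scene");pickle.dump(c,open("s3.pkl","wb"));crop(c,210,180,110,130,5,"s3.png")
E
```

```text
[0.5359594  0.17438618 0.07055628] -1.5693575635743877 [-9.84039375 -3.14683058 24.55900546]
```

View pics/s3.png

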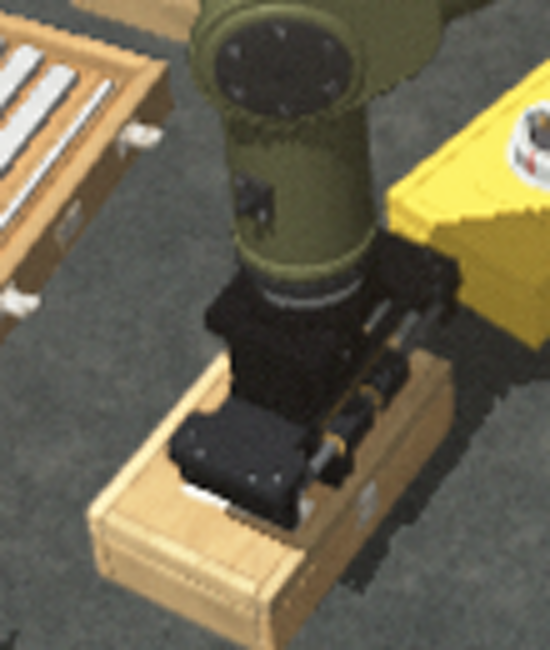

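Fingertips are at 59.6 mm with 25 N on them, and the picture shows the lid flush, so it's closed. I'll lift off and head back to the cap.

Emit:
send_rows(
  deltas="0 0 -0.6 0;0 0 -1 0;0.3 0 -1 -0.3;1 0.05 -0.9 -0.3;1 0.05 -0.8 -0.3;1 0 -0.5 -0.3;1 0 0 -0.3;1 0 0 -0.3",
  gripper=0,
)

```text
clock: 5.9
position: [0.5519, 0.017, 0.2205]
tcp_rot: [0.004, 0.774, -0.633, 0.001]
force: [0.8, -0.7, -0.8]
finger_gap: 0.0565
```

```bash
python3 - <<'E'
from rig import robot
from h import *
s=robot.read_state();p,y,m=pose(s);print(p,y,s["force"])
plan(p,y,[.49,-.30,.2],-.995,13)
E
```

```text
[0.5519124  0.01704903 0.2204956 ] -1.371333533426964 [ 0.76928132 -0.69242039 -0.75905271]
0.77 0.32 0.05 -0.29; 0.76 0.34 0.05 -0.29; 0.75 0.36 0.05 -0.29; 0.74 0.38 0.05 -0.29; 0.72 0.40 0.05 -0.29; 0.71 0.42 0.05 -0.29; 0.70 0.44 0.05 -0.29; 0.69 0.46 0.05 -0.29; 0.67 0.48 0.05 -0.29; 0.66 0.50 0.05 -0.29; 0.64 0.52 0.05 -0.29; 0.63 0.54 0.05 -0.29; 0.61 0.56 0.05 -0.29;
```

Emit:
send_rows(
  deltas="1 0.4 0.1 -0.3;1 0.4 0.1 -0.3;1 0.4 0.1 -0.3;1 0.5 0.1 -0.3;1 0.5 0.1 -0.3;1 0.5 0.1 -0.3;0.9 0.6 0.1 -0.3;0.9 0.6 0.1 -0.3",
)

```text
clock: 6.7
position: [0.513, -0.2557, 0.1958]
tcp_rot: [0.003, 0.847, -0.532, 0.004]
force: [-0.1, -0.0, 0.5]
finger_gap: 0.0875
```

```bash
python3 - <<'E'
from rig import robot
from h import *
s=robot.read_state();p,y,m=pose(s);print(p,y,s["force"])
plan(p,y,[.454,-.386,.2],-.995,8)
c=robot.capture("top");pickle.dump(c,open("t4.pkl","wb"));crop(c,210,165,80,60,10,"t4.png")
crop(c,360,185,80,60,10,"t4c.png")
E
```

```text
[ 0.51303469 -0.25567768  0.19581636] -1.1219658941492652 [-0.09692521 -0.02779058  0.45658655]
0.38 0.46 -0.02 -0.16; 0.38 0.46 -0.02 -0.16; 0.37 0.47 -0.02 -0.16; 0.36 0.47 -0.02 -0.16; 0.35 0.48 -0.02 -0.16; 0.35 0.49 -0.02 -0.16; 0.34 0.49 -0.02 -0.16; 0.33 0.50 -0.02 -0.16;
```

View pics/t4.png

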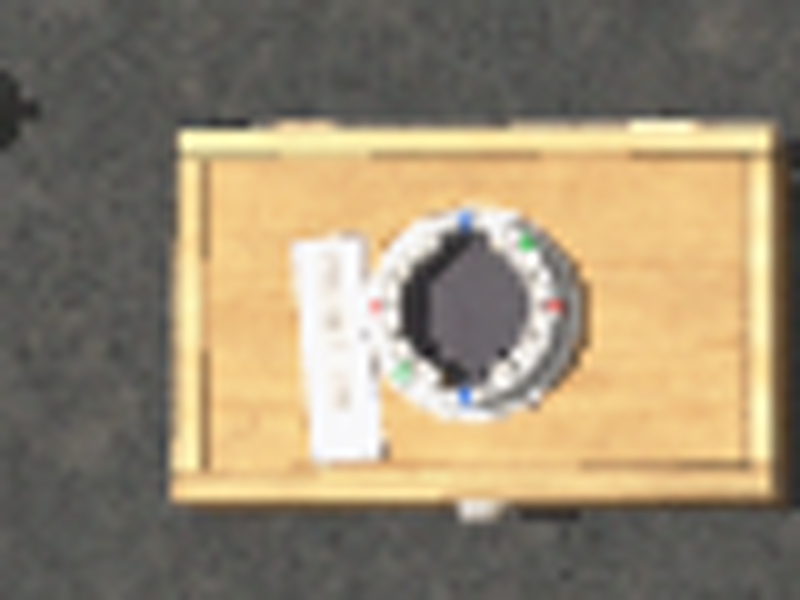

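The lid is closed, with blue dots at crop (466,218) and (465,396), roughly along world x. The green dots are clockwise of them, as the task says. Now I'll move to view the cap.

Emit:
send_rows(
  deltas="0.4 0.5 0 -0.2;0.4 0.5 0 -0.2;0.4 0.5 0 -0.2;0.4 0.5 0 -0.2;0.4 0.5 0 -0.1;0.3 0.5 0 -0.1;0.3 0.4 0 -0.1;0 0 0 0",
)

```text
clock: 7.55
position: [0.4546, -0.3906, 0.1912]
tcp_rot: [0.007, 0.872, -0.489, 0.004]
force: [-0.1, 0.2, 0.3]
finger_gap: 0.0869
```

```bash
python3 - <<'E'
from rig import robot
from h import *
s=robot.read_state();p,y,m=pose(s);print(p,y,s["force"])
c=robot.capture("wrist");pickle.dump(c,open("w5.pkl","wb"));cv2.imwrite("pics/w5.png",c["pixels"])
s=robot.read_state();p,y,m=pose(s);print(p,y)
print(proj(c,[.513,-.348,.043],True),c["extrinsics"].round(3).tolist())
E
```

```text
[ 0.45460856 -0.39060305  0.19124981] -1.0227447439016228 [-0.11849546  0.22132486  0.30973128]
[ 0.45541674 -0.38897706  0.19121427] -1.0212846364497101
[307.38108112 120.54403604] [[0.522, -0.853, 0.014, -0.572], [-0.813, -0.492, 0.312, 0.151], [-0.259, -0.174, -0.95, 0.401], [0.0, 0.0, 0.0, 1.0]]
```

View pics/w5.png

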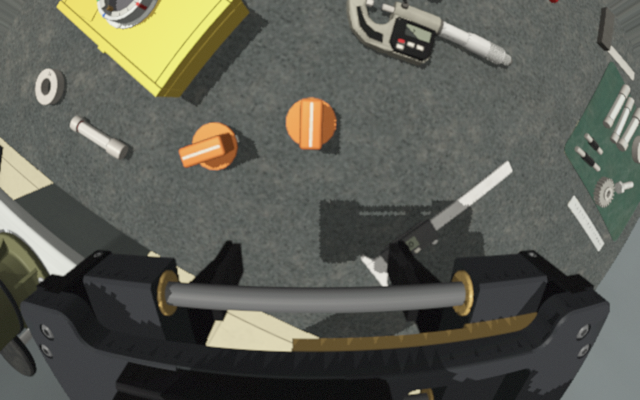

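```bash
python3 - <<'E'
from h import *
c=load("w5");crop(c,275,85,75,75,8,"w5c.png")
h=cv2.cvtColor(c["pixels"],cv2.COLOR_BGR2HSV)
roi=np.zeros(h.shape[:2],np.uint8);roi[90:158,280:345]=255
st=cv2.inRange(h,(0,0,190),(180,110,255))&roi
ys,xs=np.nonzero(st);print(len(xs))
w=np.array([onz(c,x,y_,.062,True)[:2] for x,y_ in zip(xs,ys)])
m=w.mean(0);u,sv,v=np.linalg.svd(w-m);d=v[0]*np.sign(v[0][0]);pr=(w-m)@d
print("stripe",m,"mid",m+d*(pr.max()+pr.min())/2,"len",np.ptp(pr),"ang",np.arctan2(d[1],d[0]))
# disc+bar
om=(cv2.inRange(h,(2,120,60),(20,255,255))|st)&roi
cs,_=cv2.findContours(om,cv2.RETR_EXTERNAL,cv2.CHAIN_APPROX_NONE);k=max(cs,key=cv2.contourArea)[:,0]
g=np.array([onz(c,x,y_,.020,True)[:2] for x,y_ in k]).astype(np.float32)
print("hull circ",cv2.minEnclosingCircle(g))
print(k.min(0),k.max(0))
t=load("t4")
for im in("top0","t4"):
    t=load(im);hh=cv2.cvtColor(t["pixels"],cv2.COLOR_BGR2HSV)
    print(t["extrinsics"][:3,3])
# port via dots z=.08
B=[(466,218),(465,396)];G=[(527,242),(402,370)];Rr=[(377,306),(554,306)]
P=[onz(t,210+x/10-.45,165+y/10-.45,.08) for x,y in B+G+Rr]
for q in P:print(q.round(4))
for i in(0,2,4):
    e=P[i]-P[i+1];print("mid",((P[i]+P[i+1])/2).round(4),"len",np.linalg.norm(e),"ang",np.arctan2(e[1],e[0]))
E
```

```text
200
stripe [ 0.51287484 -0.35171391] mid [ 0.51254278 -0.35190352] len 0.03992321756626159 ang 0.5188386828049834
hull circ ((0.510797917842865, -0.35307371616363525), 0.027698921039700508)
[286  98] [336 149]
[-0.05726876  0.56439161  1.7153487 ]
[-0.05726876  0.56439161  1.7153487 ]
[0.6092 0.1676 0.08  ]
[0.5505 0.168  0.08  ]
[0.601  0.1475 0.08  ]
[0.5594 0.1887 0.08  ]
[0.5806 0.1969 0.08  ]
[0.5797 0.1387 0.08  ]
mid [0.5799 0.1678 0.08  ] len 0.05871405818829102 ang -0.006889912351681909
mid [0.5802 0.1681 0.08  ] len 0.05852157241756893 ang -0.7805456789963953
mid [0.5801 0.1678 0.08  ] len 0.05824131820799516 ang 1.5551307175349547
```

View pics/w5c.png

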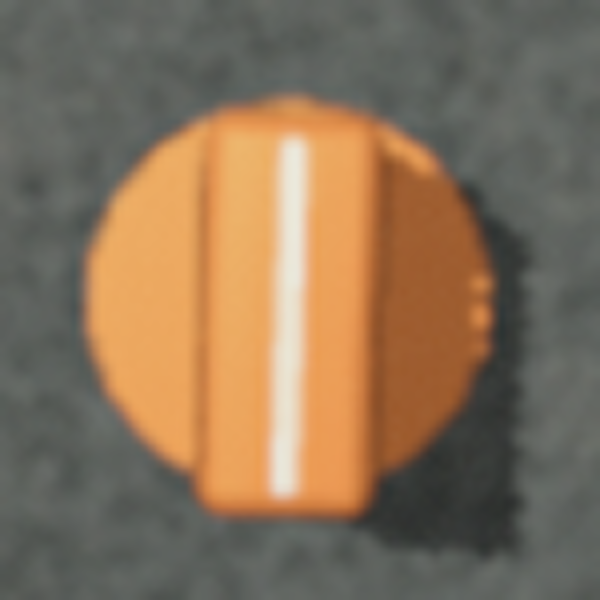

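```bash
python3 - <<'E'
from rig import robot
from h import *
s=robot.read_state();p,y,m=pose(s);print(p,y)
plan(p,y,[.5128,-.351,.10],-1.052,7)
E
```

```text
[ 0.45541674 -0.38897706  0.19121427] -1.0212846364497101
-0.01 -0.33 0.43 0.04; -0.01 -0.33 0.43 0.04; -0.01 -0.33 0.43 0.04; -0.02 -0.33 0.43 0.04; -0.02 -0.33 0.43 0.04; -0.02 -0.33 0.43 0.04; -0.02 -0.33 0.43 0.04;
```

Emit:
send_rows(
  deltas="0 -0.35 0.4 0.1;0 -0.35 0.4 0.1;0 -0.35 0.4 0.1;0 -0.35 0.4 0;0 -0.35 0.4 0;0 -0.35 0.4 0;0 -0.3 0.4 0;0 0 0 0",
)

```text
clock: 8.4
position: [0.5256, -0.3451, 0.1017]
tcp_rot: [0.005, 0.866, -0.5, 0.005]
force: [0.1, -0.5, 0.3]
finger_gap: 0.0872
```

```bash
python3 - <<'E'
from rig import robot
from h import *
s=robot.read_state();p,y,m=pose(s);print(p,y)
plan(p,y,[.5128,-.351,.035],-1.052,8)
c=robot.capture("wrist");pickle.dump(c,open("w6.pkl","wb"));cv2.imwrite("pics/w6.png",c["pixels"])
E
```

```text
[ 0.5256026  -0.34512085  0.10170646] -1.0467667694512692
-0.01 0.06 0.28 0.01; -0.01 0.06 0.28 0.01; -0.01 0.06 0.28 0.01; -0.01 0.06 0.28 0.01; -0.01 0.06 0.28 0.01; -0.01 0.06 0.28 0.01; -0.01 0.06 0.28 0.01; -0.01 0.06 0.28 0.01;
```

View pics/w6.png

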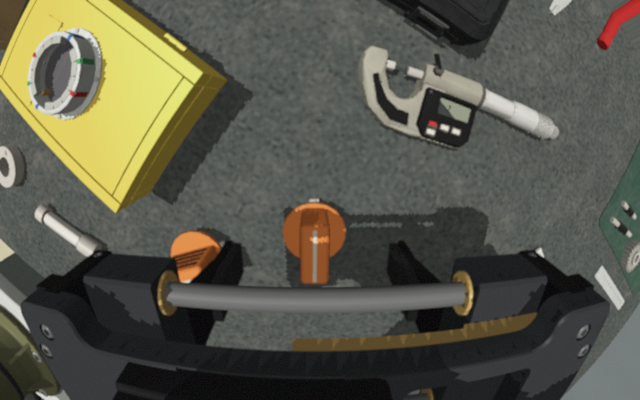

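Emit:
send_rows(
  deltas="0 0.2 0 0;0 0.2 0.2 0;0 0.1 0.4 0;0 0 0.4 0;0 0 0.4 0;0 0 0.4 0;0 0 0.2 0;0 0 0 0",
  gripper=0.4,
)

```text
clock: 9.25
position: [0.5092, -0.3586, 0.0382]
tcp_rot: [0.006, 0.865, -0.502, 0.005]
force: [0.3, 0.1, -0.4]
finger_gap: 0.0528
```

```bash
python3 - <<'E'
from rig import robot
from h import *
s=robot.read_state();p,y,m=pose(s);print(p,y,s["force"],m.round(3)[2])
plan(p,y,[.5128,-.351,.035],-1.052,4)
E
```

```text
[ 0.50917192 -0.35860454  0.03815869] -1.05249733739582 [ 0.25527061  0.05693032 -0.37891015] [ 0.016  0.005 -1.   ]
-0.04 -0.06 0.03 -0.00; -0.04 -0.06 0.03 -0.00; -0.04 -0.06 0.03 -0.00; -0.04 -0.06 0.03 -0.00;
```

Emit:
send_rows(
  deltas="-0.15 -0.2 0.1 0;0 -0.05 0.05 0;0 0 0 0;0 0 0 0;0 0 0 0;0 0 0 0;0 0 0 0;0 0 0 0",
)

```text
clock: 10.05
position: [0.5159, -0.3503, 0.035]
tcp_rot: [0.006, 0.865, -0.502, 0.007]
force: [0.3, -0.7, -0.5]
finger_gap: 0.0522
```

```bash
python3 - <<'E'
from rig import robot
from h import *
s=robot.read_state();p,y,m=pose(s);print(p,y,s["force"],m.round(3)[2])
c=robot.capture("wrist");pickle.dump(c,open("w7.pkl","wb"));crop(c,160,150,320,240,2.4,"w7.png")
E
```

```text
[ 0.51586137 -0.35029536  0.03501888] -1.0512038443233414 [ 0.33151321 -0.72187472 -0.53203905] [ 0.019  0.003 -1.   ]
```

View pics/w7.png

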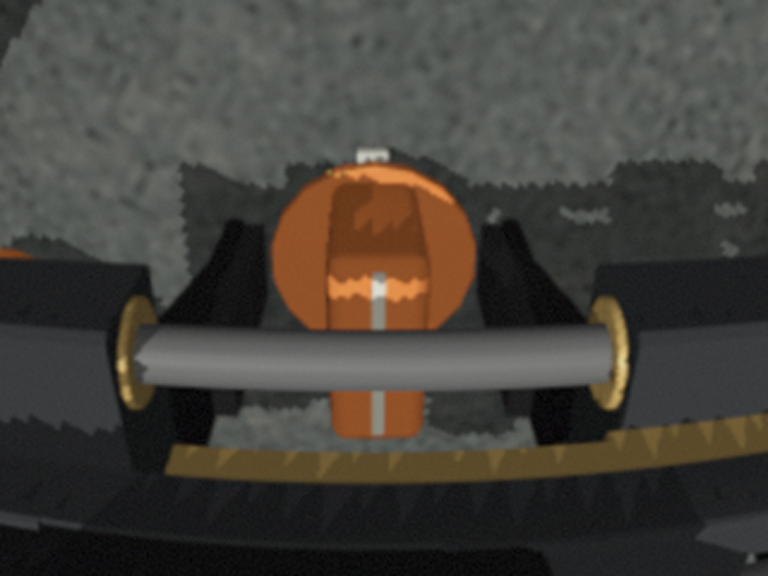

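The cap's bar is centred between the fingers and aligned with them. I'll grip it.

Emit:
send_rows(
  deltas="0 0 0 0;0 0 0 0;0 0 0 0;0 0 0 0;0 0 0 0;0 0 0 0;0 0 0 0;0 0 -0.3 0",
  gripper=1,
  newtons=40,
)

```text
clock: 10.9
position: [0.5144, -0.3497, 0.0428]
tcp_rot: [0.006, 0.865, -0.502, 0.006]
force: [-0.2, 0.3, -1.6]
finger_gap: 0.0197
```

```bash
python3 - <<'E'
from rig import robot
from h import *
s=robot.read_state();p,y,m=pose(s);print(p,y,s["force"],s["finger_gap"],s["joints"])
E
```

```text
[ 0.51444535 -0.34970404  0.04276783] -1.0515642972700343 [-0.23177169  0.25977855 -1.5711611 ] 0.019705355795625747 [ 0.89893484  0.44839373 -0.43329206  1.72082697  0.23104992  1.01020957
 -0.66998829]
```

```bash
python3 - <<'E'
from rig import robot
from h import *
s=robot.read_state();p,y,m=pose(s)
plan(p,y,[.515,-.35,.19],y+.5,5)
plan([.515,-.35,.19],y+.5,[.64,.168,.19],1.56,21)
E
```

```text
0.00 -0.00 -0.98 -1.00; 0.00 -0.00 -0.98 -1.00; 0.00 -0.00 -0.98 -1.00; 0.00 -0.00 -0.98 -1.00; 0.00 -0.00 -0.98 -1.00; 
-0.26 -0.80 -0.00 -1.01; -0.18 -0.83 -0.00 -1.01; -0.10 -0.84 -0.00 -1.01; -0.01 -0.85 -0.00 -1.01; 0.07 -0.84 -0.00 -1.01; 0.16 -0.83 -0.00 -1.01; 0.24 -0.81 -0.00 -1.01; 0.32 -0.78 -0.00 -1.01; 0.40 -0.75 -0.00 -1.01; 0.47 -0.70 -0.00 -1.01; 0.54 -0.65 -0.00 -1.01; 0.60 -0.59 -0.00 -1.01; 0.66 -0.53 -0.00 -1.01; 0.71 -0.46 -0.00 -1.01; 0.75 -0.39 -0.00 -1.01; 0.79 -0.31 -0.00 -1.01; 0.81 -0.23 -0.00 -1.01; 0.83 -0.15 -0.00 -1.01; 0.84 -0.06 -0.00 -1.01; 0.85 0.02 -0.00 -1.01; 0.84 0.11 -0.00 -1.01;
```

Emit:
send_rows(
  deltas="0 0 -1 -1;0 0 -1 -1;0 0 -1 -1;0 0 -1 -1;0 0 -1 -1;-0.3 -0.8 0 -1;-0.2 -0.8 0 -1;-0.1 -0.8 0 -1",
)

```text
clock: 11.7
position: [0.5256, -0.2763, 0.2012]
tcp_rot: [0.009, 0.993, -0.114, 0.002]
force: [-0.2, 0.4, -2.2]
finger_gap: 0.0197
```

```bash
python3 - <<'E'
from rig import robot
from h import *
s=robot.read_state();p,y,m=pose(s);print(p,y,s["joints"],s["finger_gap"],m[2])
plan(p,y,[.64,.168,.19],1.56,18)
E
```

```text
[ 0.52557929 -0.27632993  0.2012062 ] -0.22768613705589097 [ 0.96988441  0.26914526 -0.63707521  1.63247899  0.18269406  1.28654623
  0.07221678] 0.019746204609961328 [ 0.00670509  0.01739904 -0.99982614]
0.02 -0.85 0.02 -0.99; 0.10 -0.84 0.02 -0.99; 0.19 -0.83 0.02 -0.99; 0.27 -0.81 0.02 -0.99; 0.35 -0.78 0.02 -0.99; 0.42 -0.74 0.02 -0.99; 0.49 -0.69 0.02 -0.99; 0.56 -0.64 0.02 -0.99; 0.62 -0.58 0.02 -0.99; 0.68 -0.52 0.02 -0.99; 0.72 -0.45 0.02 -0.99; 0.76 -0.37 0.02 -0.99; 0.80 -0.30 0.02 -0.99; 0.82 -0.21 0.02 -0.99; 0.84 -0.13 0.02 -0.99; 0.85 -0.05 0.02 -0.99; 0.85 0.04 0.02 -0.99; 0.84 0.12 0.02 -0.99;
```

Emit:
send_rows(
  deltas="0 -0.85 0 -1;0.1 -0.85 0 -1;0.2 -0.8 0 -1;0.3 -0.8 0 -1;0.35 -0.8 0 -1;0.4 -0.75 0 -1;0.5 -0.7 0 -1;0.55 -0.65 0 -1",
)

```text
clock: 12.5
position: [0.5719, -0.0691, 0.2012]
tcp_rot: [0.011, 0.954, 0.298, -0.002]
force: [0.0, 0.4, -2.3]
finger_gap: 0.0195
```

```bash
python3 - <<'E'
from rig import robot
from h import *
s=robot.read_state();p,y,m=pose(s);print(p,y,s["joints"],s["finger_gap"],m[2])
plan(p,y,[.64,.168,.19],1.56,10)
E
```

```text
[ 0.57188692 -0.06905372  0.20119055] 0.6053997731807784 [ 0.79406943  0.27830362 -0.86004551  1.66573214  0.241697    1.29728419
  0.4929434 ] 0.01952962095761313 [-0.01039561  0.02039211 -0.99973801]
0.64 -0.52 0.04 -0.95; 0.68 -0.46 0.04 -0.95; 0.72 -0.39 0.04 -0.95; 0.76 -0.32 0.04 -0.95; 0.78 -0.25 0.04 -0.95; 0.80 -0.17 0.04 -0.95; 0.82 -0.09 0.04 -0.95; 0.82 -0.01 0.04 -0.95; 0.82 0.06 0.04 -0.95; 0.81 0.14 0.04 -0.95;
```

Emit:
send_rows(
  deltas="0.65 -0.5 0 -1;0.7 -0.45 0 -1;0.7 -0.4 0 -1;0.75 -0.3 0 -1;0.8 -0.2 0 -1;0.8 -0.2 0 -1;0.8 -0.1 0 -1;0.8 0 0 -1",
)

```text
clock: 13.3
position: [0.6215, 0.1268, 0.1998]
tcp_rot: [0.011, 0.752, 0.659, -0.008]
force: [0.2, -0.6, -1.3]
finger_gap: 0.02
```

```bash
python3 - <<'E'
from rig import robot
from h import *
s=robot.read_state();p,y,m=pose(s);print(p,y,s["joints"],s["finger_gap"],m[2])
plan(p,y,[.65,.168,.19],1.56,3)
E
```

```text
[0.62151181 0.12681558 0.19980354] 1.4383200629539705 [ 0.4914562   0.49100454 -1.0131006   1.51030278  0.44570294  1.38531114
  0.88258508] 0.01997961557280292 [-0.02667697  0.00690007 -0.99962029]
0.50 0.25 0.11 -0.41; 0.48 0.27 0.11 -0.41; 0.47 0.29 0.11 -0.41;
```

Emit:
send_rows(
  deltas="0.4 0.3 0 -0.4;0.4 0.3 0 -0.4;0.4 0.3 0 -0.3;0.1 0.1 0 -0.1;0 0 0 0;0 0 0 0;0 0 0 0;0 0 0 0",
)

```text
clock: 14.1
position: [0.6532, 0.1671, 0.2002]
tcp_rot: [0.01, 0.708, 0.706, -0.01]
force: [-0.3, -0.8, -1.0]
finger_gap: 0.0199
```

```bash
python3 - <<'E'
from rig import robot
from h import *
s=robot.read_state();p,y,m=pose(s);print(p,y,s["joints"],s["finger_gap"],m[2])
c=robot.capture("wrist");pickle.dump(c,open("w8.pkl","wb"));cv2.imwrite("pics/w8.png",c["pixels"])
s=robot.read_state();print(pose(s)[:2])
c=robot.capture("top");pickle.dump(c,open("t8.pkl","wb"))
E
```

```text
[0.65321119 0.16705253 0.20015131] 1.568450635019112 [ 0.37601257  0.58653071 -1.00275281  1.3967817   0.51500662  1.43684033
  0.94457987] 0.019903162133043086 [-2.81455572e-02  9.80660836e-04 -9.99603354e-01]
(array([0.65329141, 0.16693592, 0.2001767 ]), np.float64(1.5683424764396596))
```

View pics/w8.png

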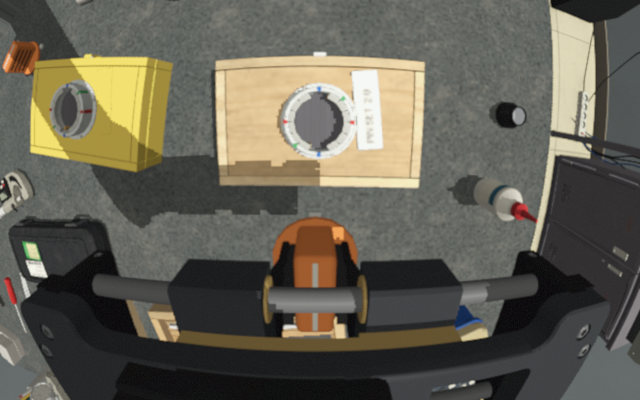

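The wrist view shows the pine port at (318,120) and the gripped cap at (315,240). I'll locate the port's dots and the cap disc.

```bash
cat > port.py <<'E'
from h import *
from scipy import ndimage
def dots(c,fish,center,rad,z=.08):
    hsv=cv2.cvtColor(c["pixels"],cv2.COLOR_BGR2HSV)
    out={}
    yy,xx=np.mgrid[:400,:640];roi=(np.hypot(xx-center[0],yy-center[1])<rad)
    for nm,lo,hi in(("blue",(100,90,80),(130,255,255)),("green",(45,70,70),(85,255,255)),("red",(165,90,100),(180,255,255))):
        m=(cv2.inRange(hsv,lo,hi)>0)&roi
        l,n=ndimage.label(m,np.ones((3,3)));pts=[]
        for i in range(1,n+1):
            ys,xs=np.nonzero(l==i)
            if len(xs)<2: continue
            w=hsv[ys,xs,1].astype(float)
            pts.append((len(xs),np.average(xs,weights=w),np.average(ys,weights=w)))
        pts=sorted(pts)[::-1][:4];out[nm]=pts
        for q in pts: print(nm,q[0],np.round(q[1:],2),onz(c,q[1],q[2],z,fish)[:2].round(4))
    return out
E
python3 - <<'E'
from port import *
c=load("w8");crop(c,265,70,110,110,6,"w8p.png");crop(c,255,200,130,140,5,"w8c.png")
dots(c,True,(318,120),42)
print("top");dots(load("t4"),False,(256,196),12)
E
```

```text
blue 11 [318.78  88.65] [0.5491 0.1676]
blue 10 [318.23 153.76] [0.6064 0.1672]
green 11 [294.56 145.14] [0.5987 0.1464]
green 8 [342.52  98.16] [0.5573 0.188 ]
top
blue 2 [256.   186.57] [0.6085 0.1681]
```

View pics/w8p.png

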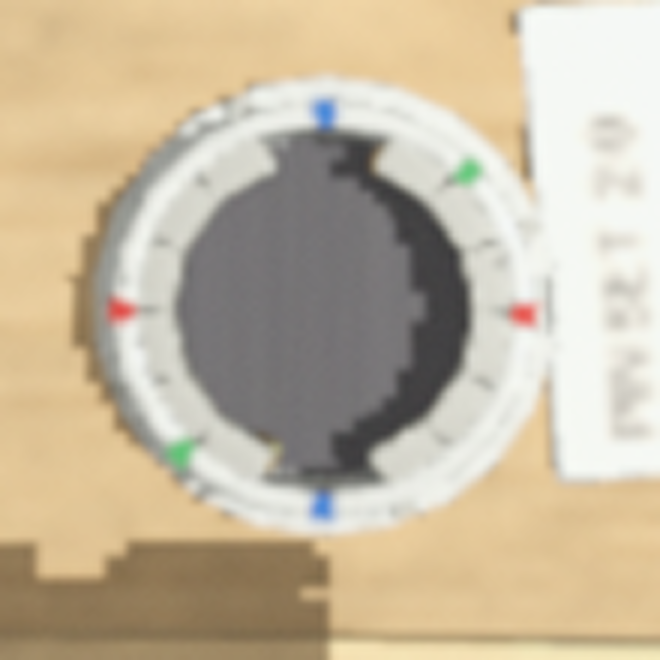

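View pics/w8c.png

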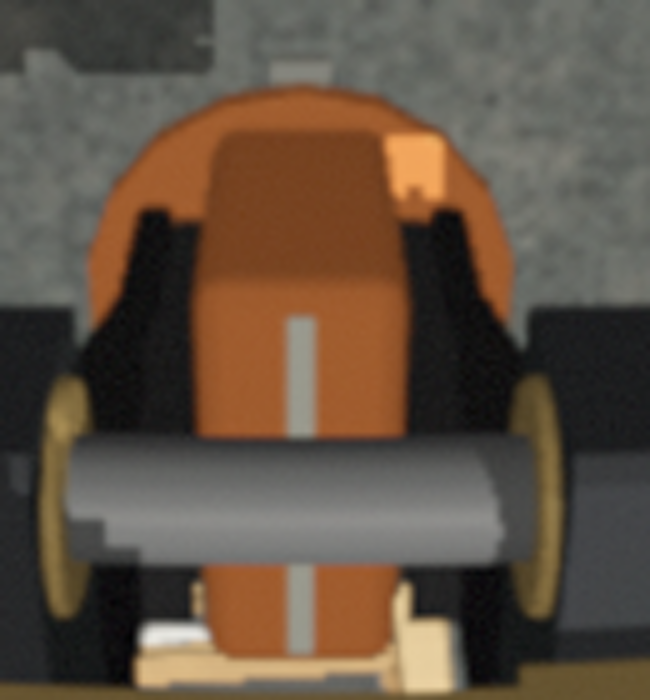

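```bash
python3 - <<'E'
from h import *
from scipy.optimize import least_squares
c=load("w8");tcp=np.array([.6533,.1669,.2002])
C=lambda x,y:(255+x/5-.4,200+y/5-.4)
for p in((300,315),(300,655)): print("stripe end",onz(c,*C(*p),.2275,True)-tcp)
for p in((215,135),(395,135)): print("bar front bottom?",onz(c,*C(*p),.2275,True)-tcp)
h=cv2.cvtColor(c["pixels"],cv2.COLOR_BGR2HSV)
m=cv2.inRange(h,(3,130,60),(18,255,255));m[:205]=0;m[263:]=0;m[:,:268]=0;m[:,362:]=0
pts=[]
for x in range(278,356):
    ys=np.nonzero(m[:,x])[0]
    if len(ys): pts.append((x,ys[0]-.5))
for y in range(232,258):
    xs=np.nonzero(m[y])[0]
    if len(xs): pts+= [(xs[0]-.5,y),(xs[-1]+.5,y)]
for z in(.185,.180):
    w=np.array([onz(c,x,y,z,True)[:2] for x,y in pts])
    f=lambda q:np.hypot(w[:,0]-q[0],w[:,1]-q[1])-q[2]
    r=least_squares(f,[*tcp[:2],.026],loss="soft_l1",f_scale=.0005);print(z,r.x-np.r_[tcp[:2],0],np.abs(r.fun).mean())
    g=lambda q:np.hypot(w[:,0]-q[0],w[:,1]-q[1])-.026
    r=least_squares(g,tcp[:2],loss="soft_l1",f_scale=.0005);print(z,r.x-tcp[:2])
E
```

```text
stripe end [-0.01916404  0.00133055  0.0273    ]
stripe end [0.02110717 0.00125532 0.0273    ]
bar front bottom? [-0.03653987 -0.00593657  0.0273    ]
bar front bottom? [-0.03668773  0.00949233  0.0273    ]
0.185 [-4.87521299e-04  7.08030734e-05  2.51788387e-02] 0.00019261268286712856
0.185 [5.52167210e-04 8.67956514e-05]
0.18 [ 2.07060658e-03 -7.94263839e-05  2.59380376e-02] 0.00019841365050457868
0.18 [ 2.14973231e-03 -8.36871157e-05]
```

Emit:
send_rows(
  deltas="0 -0.5 0.2 0;0 -0.5 0.2 0;0 -0.5 0.3 0;0 -0.5 0.3 0;0 -0.2 0.3 0;0 -0.1 0.3 0;0 0 0.2 0;0 0 0 0",
)

```text
clock: 15.0
position: [0.5837, 0.1633, 0.1444]
tcp_rot: [0.012, 0.71, 0.705, -0.009]
force: [0.7, 0.0, -0.7]
finger_gap: 0.0196
```

```bash
python3 - <<'E'
from rig import robot
from h import *
s=robot.read_state();p,y,m=pose(s);print(p,y,s["force"],m[2])
plan(p,y,[.5775,.1677,.135],1.564,4)
E
```

```text
[0.58370169 0.16325756 0.14440064] 1.5636908679873736 [ 0.74282121  0.01805579 -0.7453613 ] [-0.02904766  0.00481037 -0.99956645]
0.04 -0.05 0.08 -0.00; 0.04 -0.05 0.08 -0.00; 0.04 -0.05 0.08 -0.00; 0.04 -0.05 0.08 -0.00;
```

Emit:
send_rows(
  deltas="0.1 -0.1 0.15 0;0.05 -0.1 0.1 0;0 0 0.05 0;0 0 0 0;0 0 0 0;0 0 0 0;0 0 0 0;0 0 0 0",
)

```text
clock: 15.8
position: [0.5794, 0.1688, 0.1355]
tcp_rot: [0.012, 0.71, 0.704, -0.007]
force: [0.1, 0.3, -2.1]
finger_gap: 0.0194
```

```bash
python3 - <<'E'
from rig import robot
from h import *
for i in range(2):
    s=robot.read_state();p,y,m=pose(s);print(p,y,s["force"],m[2])
    c=robot.capture("scene" if i==0 else "wrist")
    pickle.dump(c,open("w9.pkl" if i else "s9.pkl","wb"))
    if i: crop(c,190,100,260,200,3,"w9.png")
    else: crop(c,230,180,80,100,6,"s9.png")
E
```

```text
[0.57939139 0.16875677 0.13546678] 1.5630517738000138 [ 0.10099153  0.2969812  -2.08081601] [-0.02681315  0.00683957 -0.99961706]
[0.57939657 0.16878628 0.13547496] 1.5631308201473393 [-0.41263694  0.15724942 -1.12540947] [-0.02684082  0.00690607 -0.99961586]
```

View pics/s9.png

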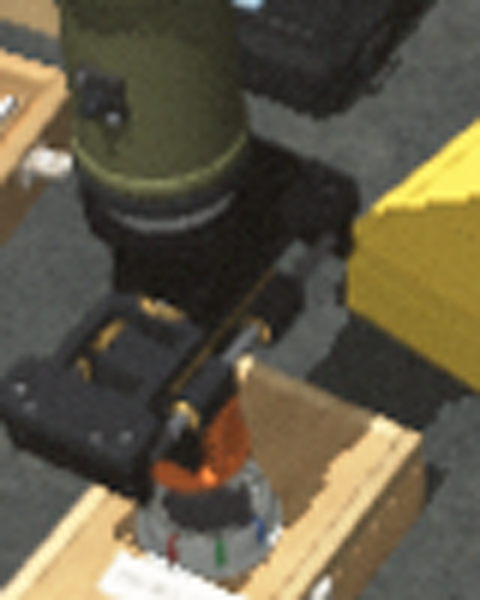

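View pics/w9.png

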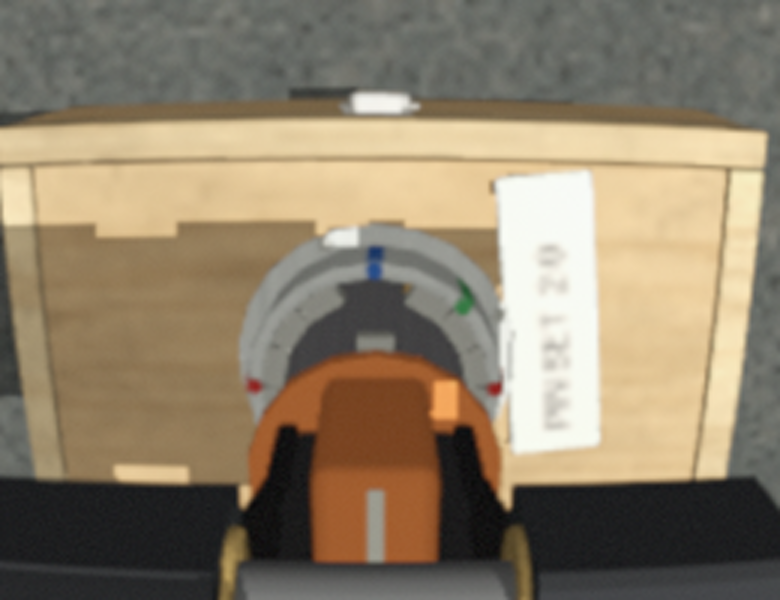

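```bash
python3 - <<'E'
from port import *
from scipy.optimize import least_squares
c=load("w9");tcp=np.array([.5794,.1688,.1355])
C=lambda x,y:(190+x/3-.33,100+y/3-.33)
r=[onz(c,*C(*q),.08,True) for q in((254,386),(494,387),(375,270))]
print(r,"redmid",((r[0]+r[1])/2-tcp)[:2])
d=r[2]-(r[0]+r[1])/2;print("blue dir",np.linalg.norm(d),np.arctan2(-d[1],-d[0]))
h=cv2.cvtColor(c["pixels"],cv2.COLOR_BGR2HSV)
m=cv2.inRange(h,(3,130,60),(18,255,255))
pts=[]
for x in range(280,352):
    ys=np.nonzero(m[205:263,x])[0]
    if len(ys): pts.append((x,205+ys[0]-.5))
for z in(.1205,):
    w=np.array([onz(c,x,y,z,True)[:2] for x,y in pts])
    g=lambda q:np.hypot(w[:,0]-q[0],w[:,1]-q[1])-.026
    r=least_squares(g,tcp[:2],loss="soft_l1",f_scale=.0005);print(z,r.x-tcp[:2],np.abs(r.fun).mean())
# white lug under disc
E
```

```text
[array([0.57745241, 0.13842095, 0.08      ]), array([0.57746544, 0.19614067, 0.08      ]), array([0.54857688, 0.1678351 , 0.08      ])] redmid [-0.00194108 -0.00151919]
blue dir 0.028887360913126835 -0.01918893253230145
0.1205 [3.22995382e-04 3.50129682e-05] 0.00026145388038993964
```

Emit:
send_rows(
  deltas="-0.04 -0.07 0 0;0 0 0.15 0;0 0 0.15 0;0 0 0.15 0;0 0 0.1 0;0 0 0 0;0 0 0 0;0 0 0 0",
)

```text
clock: 16.7
position: [0.5769, 0.1667, 0.1169]
tcp_rot: [0.012, 0.71, 0.704, -0.008]
force: [0.7, -0.5, -1.8]
finger_gap: 0.02
```

```bash
python3 - <<'E'
from rig import robot
from h import *
s=robot.read_state();p,y,m=pose(s);print(p,y,s["force"],m[2])
plan(p,y,[.5772,.1676,.10],1.564,6)
E
```

```text
[0.57685647 0.16667491 0.11688913] 1.5629972091751732 [ 0.68913977 -0.47978207 -1.84541902] [-0.02712959  0.00586546 -0.99961472]
0.01 0.00 0.09 -0.00; 0.01 0.00 0.09 -0.00; 0.01 0.00 0.09 -0.00; 0.01 0.00 0.09 -0.00; 0.01 0.00 0.09 -0.00; 0.01 0.00 0.09 -0.00;
```

Emit:
send_rows(
  deltas="0.03 0 0.1 0;0 0 0.1 0;0 0 0.1 0;0 0 0.1 0;0 0 0 0;0 0 0 0;0 0 0 0;0 0 0 0",
)

```text
clock: 17.5
position: [0.5772, 0.1674, 0.1041]
tcp_rot: [0.012, 0.71, 0.704, -0.007]
force: [-0.4, -0.1, -1.5]
finger_gap: 0.0196
```

```bash
python3 - <<'E'
from rig import robot
from h import *
s=robot.read_state();p,y,m=pose(s);print(p,y,s["force"],s["ft_torque"],m[2])
E
```

```text
[0.57715864 0.16743791 0.10405208] 1.5629471861342634 [-0.36663316 -0.0621849  -1.45133873] [ 0.19301439 -0.13741073 -0.02773464] [-0.02692151  0.00634512 -0.99961741]
```

The plug has entered freely (TCP at 104 mm, no contact force). I'll push it down to the seat.

Emit:
send_rows(
  deltas="0 0 0.1 0;0 0 0.05 0;0 0 0.05 0;0 0 0.05 0;0 0 0.05 0;0 0 0.05 0;0 0 0.05 0;0 0 0.05 0",
)

```text
clock: 18.3
position: [0.5775, 0.1675, 0.1004]
tcp_rot: [0.014, 0.71, 0.704, -0.009]
force: [-4.1, -2.6, 9.7]
finger_gap: 0.0196
```

```bash
python3 - <<'E'
from rig import robot
from h import *
s=robot.read_state();p,y,m=pose(s);print(p,y,s["force"],s["ft_torque"],m[2])
c=robot.capture("scene");pickle.dump(c,open("s10.pkl","wb"))
crop(c,230,180,80,100,6,"s10.png")
E
```

```text
[0.57747943 0.16752632 0.1003925 ] 1.562547641820945 [-4.13533948 -2.62154358  9.66937596] [-0.16762951  0.73412739 -0.01860479] [-0.03294318  0.00774692 -0.9994272 ]
```

View pics/s10.png

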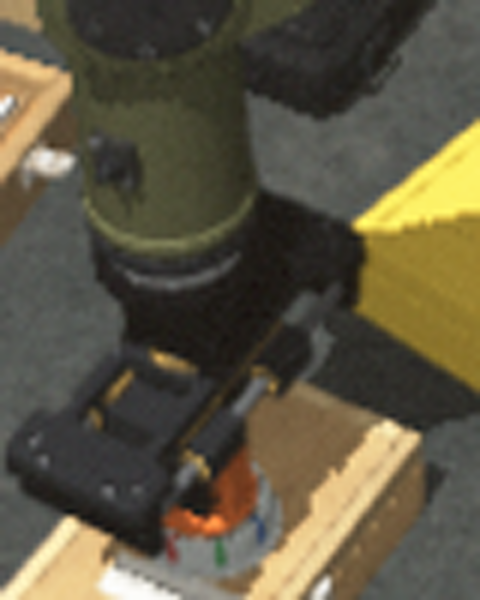

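The cap is seated: TCP at 100.4 mm, about 11 N of contact, disc on the rim. Now I'll turn it clockwise.

Emit:
send_rows(
  deltas="0 0 0.05 0;0 0 0.05 0.5;0 0 0.05 0.5;0 0 0.05 0.5;0 0 0.05 0.5;0 0 0.05 0.5;0 0 0.05 0.5;0 0 0.05 0.5",
)

```text
clock: 19.15
position: [0.5771, 0.1691, 0.1005]
tcp_rot: [0.019, 0.825, 0.565, -0.007]
force: [-2.9, -2.2, 8.4]
finger_gap: 0.0195
```

```bash
python3 - <<'E'
from rig import robot
from h import *
s=robot.read_state();p,y,m=pose(s);print(p,y,s["force"],s["ft_torque"],m[2],s["finger_gap"],s["joints"])
E
```

```text
[0.5771447  0.16905546 0.1005026 ] 1.2010278098090266 [-2.92058627 -2.1721125   8.43423597] [-0.18091416  0.68339351  0.14205811] [-0.03300795  0.02264898 -0.99919843] 0.019525507791509408 [ 0.39642227  0.49033347 -0.94553619  1.70389787  0.46683356  1.18693549
  0.52180578]
```

Emit:
send_rows(
  deltas="-0.03 0 0.05 0.55;0 0 0.05 0.55;0 0 0.05 0.55;0 0 0.05 0.55;0 0 0.05 0.55;0 0 0.05 0.55;0 0 0.05 0.55;0 0 0.05 0.55",
)

```text
clock: 19.95
position: [0.5774, 0.17, 0.1005]
tcp_rot: [0.023, 0.931, 0.365, -0.002]
force: [-3.0, -1.3, 7.7]
finger_gap: 0.0195
```

```bash
python3 - <<'E'
from rig import robot
from h import *
s=robot.read_state();p,y,m=pose(s);print(p,y,s["force"],s["ft_torque"],m[2],s["finger_gap"])
c=robot.capture("wrist");pickle.dump(c,open("w11.pkl","wb"));crop(c,190,100,260,200,3,"w11.png")
E
```

```text
[0.57738883 0.16997898 0.10048682] 0.7465527553096509 [-3.03216768 -1.33503856  7.66052398] [-0.10834107  0.74091828  0.22165539] [-0.02019099  0.04150084 -0.99893443] 0.019473205068725054
```

View pics/w11.png

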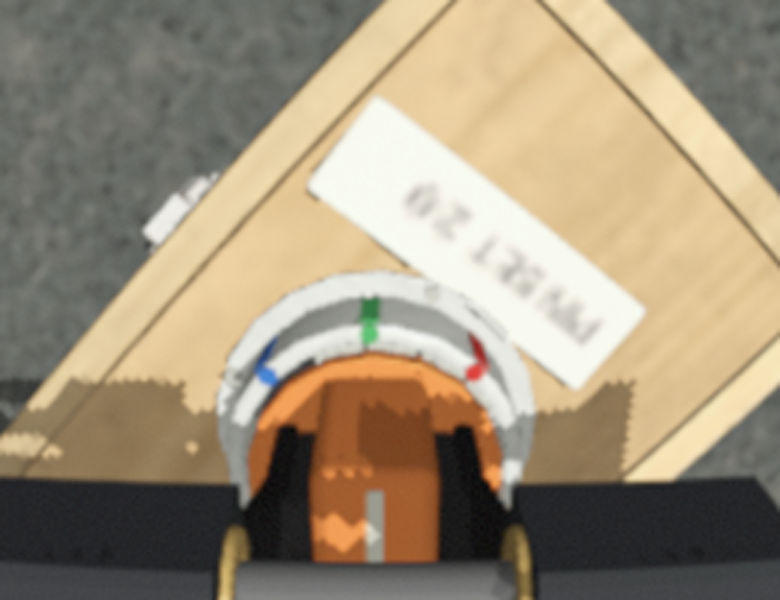

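Emit:
send_rows(
  deltas="0 0 0.05 -0.1;0 0 0.05 0;0 0 0.05 0;0 0 0.05 0;0 0 0.05 0;0 0 0.05 0;0 0 0.05 0;0 0 0.05 0",
)

```text
clock: 20.8
position: [0.5775, 0.1701, 0.1005]
tcp_rot: [0.026, 0.93, 0.367, -0.002]
force: [-3.3, -3.3, 8.7]
finger_gap: 0.0198
```

```bash
python3 - <<'E'
from rig import robot
from port import *
for i in range(2):
    s=robot.read_state();p,y,m=pose(s);print(p,y,s["force"],s["ft_torque"],s["finger_gap"])
    c=robot.capture("wrist" if i==0 else "scene");pickle.dump(c,open("w12.pkl" if i==0 else "s12.pkl","wb"))
seat=p+.020*m[:,2];print("seat",seat,"zt",m[:,2])
c=load("w12");crop(c,190,100,260,200,3,"w12.png");crop(load("s12"),220,170,100,110,5,"s12.png")
o=dots(c,True,(313,215),50)
print("bar ang",np.arctan2(m[1,1],m[0,1])%np.pi)
E
```

```text
[0.57750322 0.17006627 0.10050793] 0.7515524387490697 [-3.30766945 -3.28469457  8.71586661] [-0.03881828  0.91432648  0.02979467] 0.019800160514679307
[0.57752328 0.17003476 0.10050377] 0.751535067360504 [-3.58753659 -3.65184281  8.5020733 ] [-0.01162243  0.84492728 -0.00462995] 0.01966752590159438
seat [0.57781522 0.16903336 0.08053099] zt [ 0.01459659 -0.05007023 -0.99863903]
blue 53 [278.3  222.56] [0.5478 0.1686]
green 69 [312.77 205.86] [0.5554 0.1904]
bar ang 2.3234286652619422
```

View pics/s12.png

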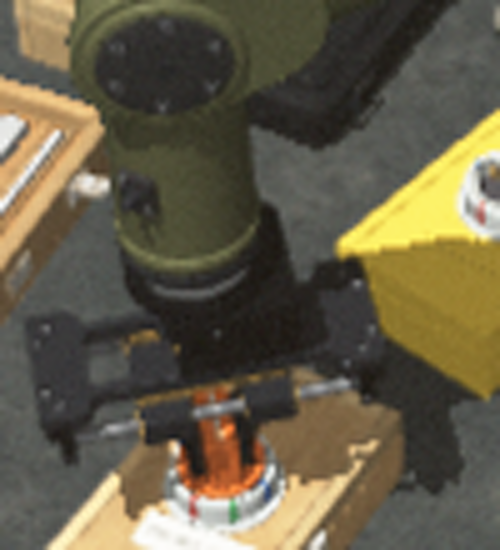

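View pics/w12.png

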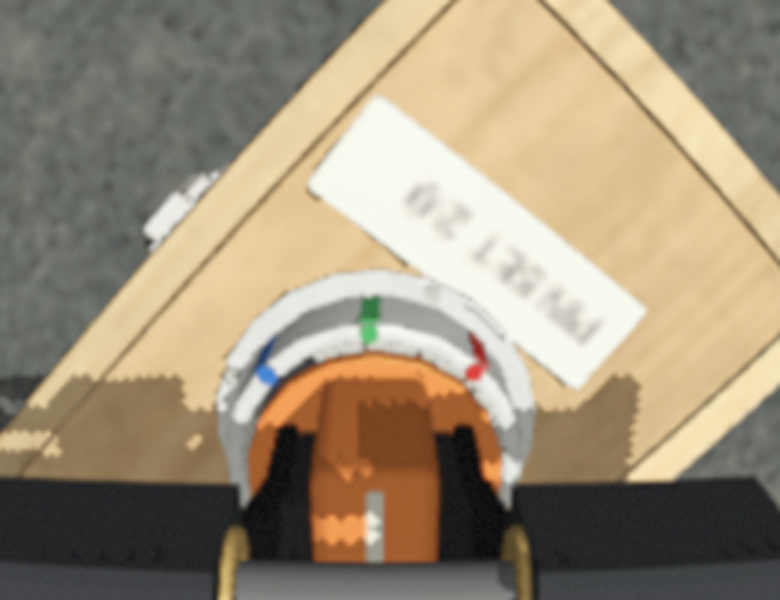

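The turn is 0.81 rad from blue, inside the 0.61–0.96 band, and the bar points at the green dots. The seat is 0.5 mm above the rim and about 1.7 mm off axis, and the pose is steady. I'll hand it in.

```bash
python3 - <<'E'
from rig import robot
print(robot.sign_off())
s=robot.read_state();print(s["clock"],s["position"],s["force"],s["finger_gap"])
E
```

```text
the job is handed in; nothing more can be done
None
the job is handed in; nothing more can be done
```

I closed the pine lid, plugged the right-hand orange cap into its port and turned it clockwise to the green dots. I handed the job in at about 21 s with the cap still gripped; no verdict was reported.

- **Lid:** I lowered it slowly, at about 0.1 m/s at the front edge. The fingertips stopped at 59.6 mm with 25 N on them, and the top picture showed it flush.
- **Plugging in:** The cap went in at the blue dots with no contact force on the way down, and seated with about 11 N.
- **Turn:** The tool turned 0.81 rad from the blue dots (allowed 0.61 to 0.96), which should put the sprung ring at about 0.67 rad. I worked that out from the cap angle; it isn't measured directly. The wrist picture shows the bar at the green dots.
- **Seat and grip:** The cap's disc was about 0.5 mm above the rim and about 1.7 mm off the port's axis. I set the grip to 40 N, the finger opening was 19.7 mm on the bar, and the last reading showed about 8.5 N of upward push.

**Two checks were less clean:**
- **Port position:** The top and wrist cameras disagreed by about 2 mm. I went with the wrist view, and the plug then entered freely.
- **Tilt:** The tool drifted to about 3 degrees of tilt by the end, which the moves can't correct.

I did not measure the bystanders again at the end, but I felt no contact with them.

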